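# Present the red-capped bottle to the code scanner

## Robot

A 6-joint arm with a two-finger parallel gripper is mounted at the origin on a cart in front of the work surface, level with it; the furniture and walls round the work are solid. World frame = base frame: x ahead of the robot, y to its left, z up, the work surface at z = 0. Lengths are in mm, angles in degrees, forces in N, time in s.
With the tool pointing down it reaches from about 350 to 850 mm from the base axis. Payload 8.1 kg.
Tool frame: the origin (TCP) lies on the centre line of the jaws, within the pads' length; the fingertips stand 8 mm ahead of it and the grasp point (between the pads) lies 11 mm behind it; x points along the fingers, z is the direction in which the jaws open and shut, and the axes are right-handed (so a half turn about x gives the same grasp; the last joint's range is limited). The gripper opens to 85 mm and grips with 20 to 120 N. Pads are 22 mm wide; open, the fingers measure 114 mm over their backs; the gripper's body (76 mm by 85 mm) begins 54 mm behind the grasp point. The pads swing forward as they close: fully open they stand 13 mm farther back than shut.
Start: joints at [-79.836, 7.471, 85.268, -0, 87.261, -4.893], TCP at [155.891, -579.399, 239.292] pointing down, gripper open.
Joint ranges: [-169.43, 169.43], [-51.17, 129.36], [1.28, 143.12], [-76.62, 256.62], [0, 156.53], [-152.29, 152.29]. Speed limits (degrees/s): [136.94, 136.94, 159.86, 180, 180, 180].

## Interface

Orientations are given as [roll, pitch, yaw] about the fixed x, y, z axes, in that order (R = Rz(yaw) Ry(pitch) Rx(roll)).
In Python, from bench import r, vision, order gives the robot as it stands. The module is installed in compiled form; this text tells all that it offers.
- The arm moves only by the shell command python3 -m jog 'ROWS' [FORCE]. ROWS is JSON, a list of rows, each a list of 3 entries, a list of its own where there are three numbers: the shift along the world's x, y, z in m, then the turn, a rotation vector about the world's x, y, z in rad, then the opening, from -1 (shut) to 1 (fully open). A call has 1 to 5 rows; each row is the pose to reach, as a shift and turn from the pose commanded when the call began; what a row does not reach only later rows make up. A row lasts 1/12 s, in which the tool goes at most 41.7 mm and 7.16 degrees, less where a joint would pass 70% of its speed; a pose out of reach is approached as far as the arm can. A call with a gripper value outside its range is refused whole. The fingers move at their own pace and stop on an object; FORCE is the grip in N (left out, the last holds). Time passes only in rows, so rows that repeat a pose let the fingers close. It gives the time, the measured TCP pose, the force and the opening at its end, in the units of the state.
- r.sense(): the state, without advancing time (a new reading comes with each control period).
- vision.snapshot(name): name is "side" or "top"; returns the picture (384x512x3 uint8, red, green, blue); there is no depth.
- vision.camera_model(name): a dict with "fov_y" (degrees; the focal length in pixels is half the picture's height over the tangent of half this angle, whatever the lens; pixels are square), "cx", "cy" (the principal point, pixels), "world_to_cam" (4x4, takes a point from world to camera coordinates). Camera axes: x right, y down, z forward; pixel columns grow to the right and rows downward; lengths in mm; the calibration is good to about 2 mm. A picture is of the moment at which its call begins. camera_model takes no time and is no camera call.
- order.hand_in(): hands the job in, once; it reports no verdict.
The state is a dict: "time": time; "joint_pos": joint angles; "qd": joint speeds; "joint_efforts": joint torques, N m; "tool_pos": TCP position; "tcp_rot": TCP orientation; "ft_force": force on the tool from outside, world axes, zero at the start; "wrist_torque": the same for the moment, N m; "finger_gap": finger opening in mm.
Only numpy, scipy, OpenCV 4.12 (cv2) and the standard library are available. Lean on these libraries where they do the work, as an engineer would, in place of code of your own. Each camera call takes 0.05 s, during which the arm holds its last target.

## Task

Stand the red-capped bottle upright inside the blue ring of the scan station, turned so that its code label (the side to which the white line on its cap points) squarely faces the scanner's window. Leave the two blue-capped bottles standing where they are, and let go of the bottle.

Things in the scene. Friction and masses are not known exactly. Their poses are not given: they have to be found in the camera images.
- sample_bottle: Media bottle with red cap, 55 mm in diameter, 103 mm tall, about 0.2 kg. The fixed round cap, 37 mm wide, spans 79 to 103 mm above the underside; grip it from above in any direction. Origin: centre of the underside, z up. +y points to the marked side (barred white label; white line on the cap from centre to rim). It starts facing roughly the robot, and needs 30 to 95 degrees of clockwise turn.
- code_mark (a point): The middle of the code label on the sample bottle: 28 mm from the bottle's axis along its +y, 40 mm above its underside.
- scan_station: Fixed aluminium plate 100 x 180 mm with a white reading spot (80 mm wide) in a blue ring and, at its other end, a grey scanner head 64 x 44 mm, 84 mm high. Origin: on the bench under the spot's centre; the spot's surface is 6 mm higher; z up. +y points from the spot to the head's black window, 75 mm away. The mark faces the window when the bottle's +y is parallel to the station's +y.
- bottle_blue_label: Bystander: media bottle with blue cap and blue-printed label, 69 mm in diameter, 128 mm tall. Origin: centre of the underside.
- bottle_green_label: Bystander: media bottle with blue cap and green-printed label, 69 mm in diameter, 128 mm tall. Origin: centre of the underside.

How it is judged:
By the outcome, as a careful person would: the job done as asked, in the order asked, and still so for the second after the job is handed in, with the robot touching nothing.
It also fails if it takes over 32 s, if anything falls off the work surface, if the arm or the gripper's body presses on something with over 40 N, if the wrist force passes 120 N, or if a joint passes its speed limit or range.

## Working session

There is one attempt and no reset: what is moved stays moved. The work goes in short steps, Python scripts to look and compute and a shell command to move; the robot and the scene stay as the last step left them, time stands still between calls to the robot, and variables do not carry over. Pictures are saved under pics/ and viewed, and the job is handed in when it is done.

```bash
mkdir -p pics; python3 - <<'E'
from bench import r,vision
import cv2
for n in("side","top"):
    im=vision.snapshot(n);cv2.imwrite(f"pics/{n}0.png",im[:,:,::-1]);m=vision.camera_model(n);print(n,m)
print(r.sense())
E
```

```text
side {'fov_y': 44.95633745641941, 'cx': 265.0326486969145, 'cy': 190.25500355357605, 'world_to_cam': array([[ 9.70991718e-01, -2.38438044e-01, -1.79550401e-02,
        -5.51380186e+02],
       [-1.64903210e-01, -6.13372854e-01, -7.72386350e-01,
        -3.17664050e+01],
       [ 1.73153156e-01,  7.52941592e-01, -6.34899160e-01,
         1.01872312e+03],
       [ 0.00000000e+00,  0.00000000e+00,  0.00000000e+00,
         1.00000000e+00]])}
top {'fov_y': 45.56972810504642, 'cx': 265.5753030697571, 'cy': 184.17479941877764, 'world_to_cam': array([[-6.78227238e-03, -9.99967771e-01,  4.29632731e-03,
        -3.19923098e+02],
       [-9.94525667e-01,  6.29722858e-03, -1.04302652e-01,
         4.94597952e+02],
       [ 1.04272235e-01, -4.98021678e-03, -9.94536323e-01,
         8.79173843e+02],
       [ 0.00000000e+00,  0.00000000e+00,  0.00000000e+00,
         1.00000000e+00]])}
{'time': 0.1, 'joint_pos': array([-7.98361264e+01,  7.51093536e+00,  8.53249244e+01, -4.19556832e-04,
        8.72615079e+01, -4.89480603e+00]), 'qd': array([-0.04808158, -0.06320431, -0.1402491 , -0.0403461 ,  0.04115112,
       -0.02656601]), 'joint_efforts': array([ 1.20694909e-03, -5.70948386e+01, -5.01945090e+01, -1.75000619e-04,
        8.14379862e-03,  2.65593644e-05]), 'tool_pos': array([ 155.79869724, -578.90722195,  238.32964853]), 'tcp_rot': array([175.35177743,  89.90263141, 100.4104775 ]), 'ft_force': array([0.14980003, 0.12232574, 0.22077414]), 'wrist_torque': array([-0.04329218,  0.03022611,  0.03976972]), 'finger_gap': 85.54854704545698}
```

View pics/side0.png

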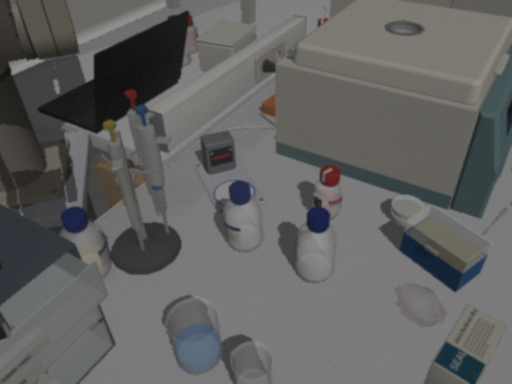

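View pics/top0.png

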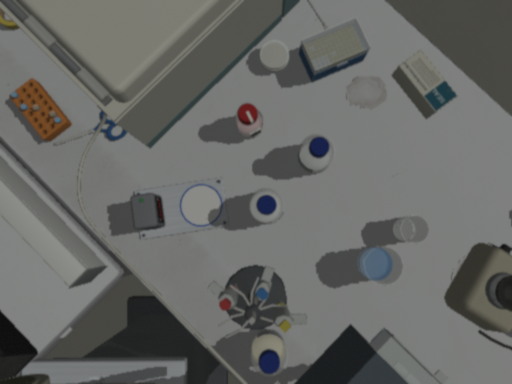

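```bash
cat > h.py <<'E'
import numpy as np
from bench import vision
def cam(n):
    m=vision.camera_model(n);f=192/np.tan(np.radians(m["fov_y"]/2));return m,f
def ray(n,u,v,z):
    m,f=cam(n);T=m["world_to_cam"];R=T[:3,:3];C=-R.T@T[:3,3]
    d=R.T@np.array([(u-m["cx"])/f,(v-m["cy"])/f,1]);return C+d*(z-C[2])/d[2]
def proj(n,p):
    m,f=cam(n);T=m["world_to_cam"];c=T[:3,:3]@np.array(p)+T[:3,3];return m["cx"]+f*c[0]/c[2],m["cy"]+f*c[1]/c[2]
E
python3 - <<'E'
import cv2
t=cv2.imread("pics/top0.png");s=cv2.imread("pics/side0.png")
def crop(i,x,y,w,h,k,o): cv2.imwrite(o,cv2.resize(i[y:y+h,x:x+w],None,fx=k,fy=k,interpolation=cv2.INTER_CUBIC))
crop(t,125,90,130,75*2-0,5 if 0 else 4,"pics/t1.png") 
crop(t,225,90,60,60,10,"pics/t2.png")
crop(s,190,120,160,120,5,"pics/s1.png")
E
```

```text
(no output)
```

View pics/t1.png

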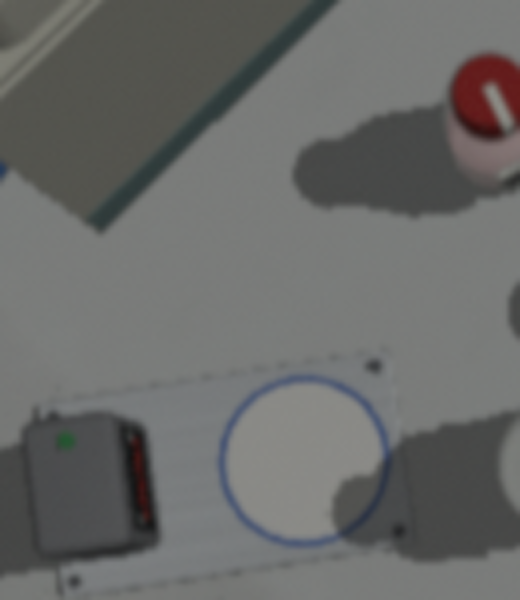

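View pics/t2.png

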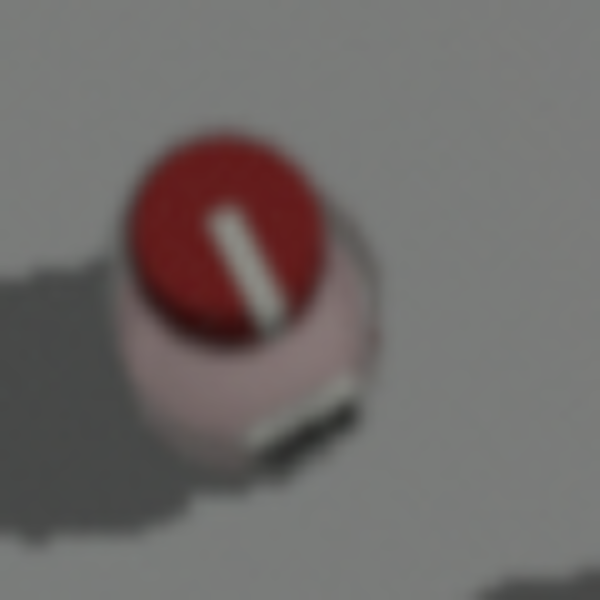

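View pics/s1.png

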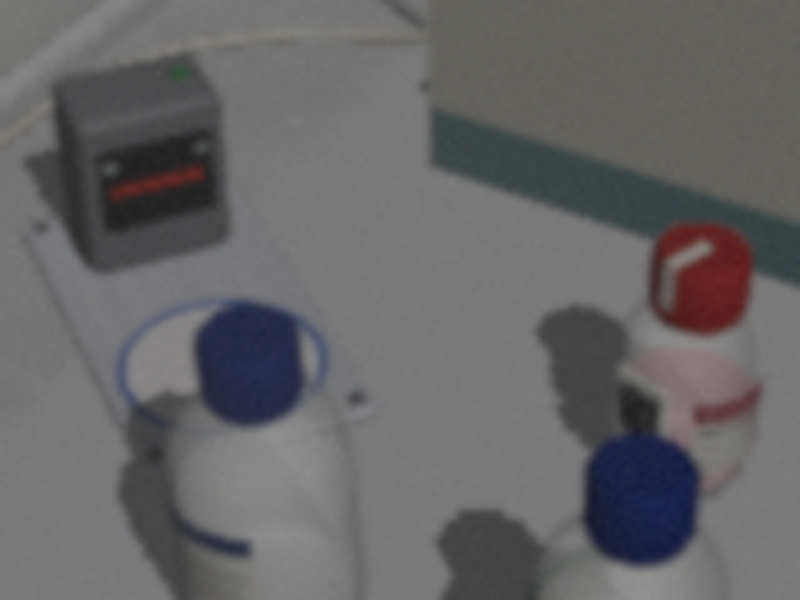

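```bash
python3 - <<'E'
from h import *
def T1(x,y): return 125+(x+.5)/4-.5, 90+(y+.5)/4-.5
def T2(x,y): return 225+(x+.5)/10-.5, 90+(y+.5)/10-.5
def S1(x,y): return 190+(x+.5)/5-.5, 120+(y+.5)/5-.5
P=lambda n,uv,z: ray(n,*uv,z).round(1)[:2]
print("ring c top",P("top",T1(304.5,460.5),6),"L/R",P("top",T1(220,460),6),P("top",T1(389,460),6))
print("ring side L,R,top",P("side",S1(119,365),6),P("side",S1(328,365),6),P("side",S1(230,299),6))
a=[P("top",T1(*q),6) for q in((374,366),(399,531),(52,418),(75,581))]
print("screws",a)
for d in(a[2]-a[0],a[3]-a[1]):print(np.hypot(*d),np.degrees(np.arctan2(d[1],d[0])))
d=a[0]-a[1];print("perp",np.hypot(*d),np.degrees(np.arctan2(d[1],d[0]))+90)
d=a[2]-a[3];print("perp",np.hypot(*d),np.degrees(np.arctan2(d[1],d[0]))+90)
print("side screws",P("side",S1(357,398),6),P("side",S1(153,453),6),P("side",S1(40,227),6))
# head top corners z=84
print("head",[P("top",T1(*q),84) for q in((24,422),(117,413),(133,550),(40,556))])
print("cap top c",P("top",T2(227,224),103),P("top",T2(130,224),103),P("top",T2(325,224),103))
l=P("top",T2(221,212),103);e=P("top",T2(266,318),103);d=e-l
print("line",l,e,np.degrees(np.arctan2(d[1],d[0])))
print("cap side L,R,top",P("side",S1(650,265),103),P("side",S1(752,265),103),P("side",S1(702,224),103))
l=P("side",S1(712,246),103);e=P("side",S1(668,264),103);d=e-l
print("line",l,e,np.degrees(np.arctan2(d[1],d[0])))
print("label c top z40?",P("top",T2(305,420),57))
# blue
for n,uv in(("blueA",(266,205)),("blueB",(319,147))): print(n,P("top",uv,128))
print("blues side",P("side",S1(250,330),128),P("side",S1(641,462),128))
E
python3 - <<'E'
import cv2
t=cv2.imread("pics/top0.png")
cv2.imwrite("pics/t3.png",cv2.resize(t[100:230,230:350],None,fx=4.5,fy=4.5,interpolation=cv2.INTER_CUBIC))
E
```

```text
ring c top [ 453.8 -192.3] L/R [ 454.3 -149.7] [ 453.7 -234.9]
ring side L,R,top [ 415.  -178.7] [ 497.9 -201. ] [ 467.4 -147.5]
screws [array([ 501.5, -227.1]), array([ 418., -240.]), array([476.1, -64.7]), array([394.2, -78. ])]
164.3743288959684 98.8892689073228
163.7389385576931 98.3577402872987
perp 84.49059119215583 98.78225246354036
perp 82.97288713790792 99.22392228210533
side screws [ 504.5 -224.3] [ 419.5 -235.9] [395.9 -74.6]
head [array([467.7, -73.3]), array([ 471.6, -116.2]), array([ 408.5, -124.7]), array([406. , -82.1])]
cap top c [ 618.6 -289.9] [ 618.7 -272. ] [ 618.5 -308. ]
line [ 620.8 -288.8] [ 600.8 -297. ] -157.70637084030596
cap side L,R,top [ 599.9 -290.8] [ 635.3 -300.4] [ 626.5 -272.1]
line [ 625.4 -285.8] [ 606.3 -291.9] -162.28798794551562
label c top z40? [ 592.  -303.3]
blueA [ 445.2 -323.1]
blueB [ 547.6 -417.9]
blues side [ 447.8 -320.7] [ 552.2 -416.4]
```

View pics/t3.png

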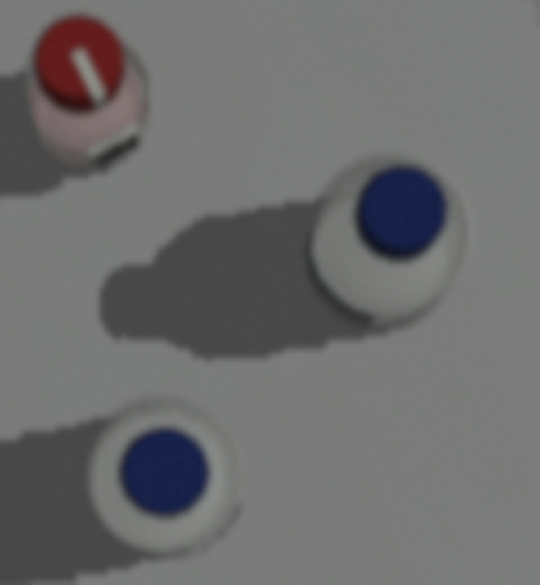

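```bash
python3 - <<'E'
from h import *
from bench import r
import cv2
from scipy.spatial.transform import Rotation as R
s=r.sense();M=R.from_euler('xyz',s["tcp_rot"],degrees=True).as_matrix();print(M.round(3), "jaw ang",np.degrees(np.arctan2(M[1,2],M[0,2])))
print("machine corners",ray("top",149.5,147,0).round(),ray("top",209,90,0).round())
im=cv2.imread("pics/top0.png").astype(int)
ys,xs=np.mgrid[95:135,230:270];p=im[95:135,230:270]
red=(p[...,2]>p[...,1]+45)
b,g,rr=p[...,0],p[...,1],p[...,2]
w=(np.minimum(np.minimum(b,g),rr)>105)&(ys<124)
print(im[112:126:2,244:256].min(2))
print(red.sum(),xs[red].min(),xs[red].max(),ys[red].min(),ys[red].max())
E
```

```text
[[-0.     0.966  0.26 ]
 [ 0.002  0.26  -0.966]
 [-1.     0.    -0.002]] jaw ang -74.9412932500652
machine corners [574. -85.   0.] [ 693. -207.    0.]
[[ 31  57  96 122 120  84  48  29  28  28  28  29]
 [ 27  34  66 109 129 123  86  48  31  28  28  29]
 [ 29  29  33  66 109 129 123  86  48  30  27  28]
 [ 26  28  27  34  66 109 129 122  86  48  29  30]
 [ 25  26  24  26  33  64 106 123 112  75  43  54]
 [ 17  21  18  17  18  24  55  85  86  77  79  97]
 [ 67  56  49  44  44  51  64  84  99 109 114 117]]
212 239 256 104 121
```

```bash
cat >> h.py <<'E'
def overlay(n,im,x,y,z0,th,col,off,k):
    import cv2
    o=np.array(off)
    Q=lambda p:tuple(int(round(q)) for q in ((np.array(proj(n,p))-o+.5)*k-.5))
    a=np.linspace(0,2*np.pi,60)
    cv2.polylines(im,[np.array([Q((x+18.5*np.cos(t),y+18.5*np.sin(t),z0+103)) for t in a])],True,col,1)
    cv2.polylines(im,[np.array([Q((x+27.5*np.cos(t),y+27.5*np.sin(t),z0)) for t in a])],True,col,1)
    t=np.radians(th)
    cv2.line(im,Q((x,y,z0+103)),Q((x+18.5*np.cos(t),y+18.5*np.sin(t),z0+103)),col,1)
    cv2.circle(im,Q((x+28*np.cos(t),y+28*np.sin(t),z0+40)),3,col,1)
E
python3 - <<'E'
from h import *
import cv2
out=[]
for n,(x,y) in(("top",(225,90)),("side",(305,155))):
    i=cv2.imread(f"pics/{n}0.png")[y:y+60,x:x+50]
    i=cv2.resize(i,None,fx=8,fy=8,interpolation=cv2.INTER_CUBIC)
    overlay(n,i,620,-289,0,-154.5,(0,255,0),(x,y),8)
    overlay(n,i,620,-289,0,-168,(255,255,0),(x,y),8)
    out.append(i)
cv2.imwrite("pics/o1.png",np.hstack(out))
E
```

```text
(no output)
```

View pics/o1.png

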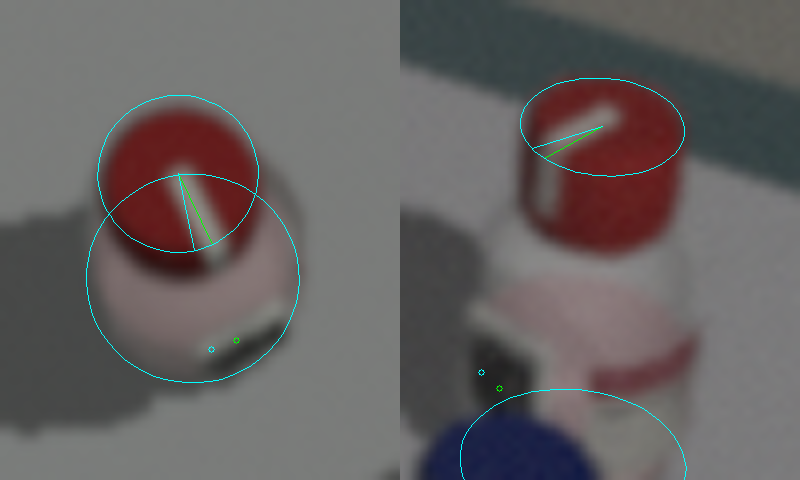

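```bash
python3 - <<'E'
from h import *
def tri(a,b):
    C=[];D=[]
    for n,uv in(("top",a),("side",b)):
        p=ray(n,*uv,0);q=ray(n,*uv,100);C.append(p);d=q-p;D.append(d/np.linalg.norm(d))
    A=sum(np.eye(3)-np.outer(d,d) for d in D);B=sum((np.eye(3)-np.outer(d,d))@c for c,d in zip(C,D))
    X=np.linalg.solve(A,B);return X.round(),[np.round(np.linalg.norm(np.cross(X-c,d)),1) for c,d in zip(C,D)]
for a,b in(((225,303),(131,96)),((264,292),(141,112)),((285,326),(110,127)),((269,362),(75,220))):print(tri(a,b))
E
```

```text
(array([ 302., -265.,  286.]), [np.float64(0.6), np.float64(0.6)])
(array([ 316., -319.,  287.]), [np.float64(0.3), np.float64(0.3)])
(array([ 272., -347.,  286.]), [np.float64(1.6), np.float64(1.6)])
(array([ 180., -326.,  119.]), [np.float64(2.5), np.float64(2.5)])
```

```bash
python3 -m jog '[[[0.02,0.013,0.015],[0,0,0.12],1],[[0.043,0.028,0.03],[0,0,0.24],1],[[0.067,0.042,0.045],[0,0,0.36],1],[[0.091,0.057,0.06],[0,0,0.48],1],[[0.115,0.072,0.06],[0,0,0.6],1]]' 40
python3 -m jog '[[[0.023,0.0145,0],[0,0,0.12],1],[[0.046,0.029,0],[0,0,0.24],1],[[0.07,0.0435,0],[0,0,0.36],1],[[0.093,0.058,0],[0,0,0.48],1],[[0.116,0.0725,0],[0,0,0.6],1]]'
```

```text
time: 0.52
tool_pos: [272.2, -507.7, 302.7]
tcp_rot: [-26.5, 89.7, -66.8]
ft_force: [0.5, -1.0, 1.2]
finger_gap: 85.5
time: 0.93
tool_pos: [387.8, -433.8, 298.8]
tcp_rot: [133.0, 89.9, 127.2]
ft_force: [0.0, 0.6, 0.4]
finger_gap: 85.0
```

```bash
python3 -m jog '[[[0.023,0.0145,0],[0,0,0.124],1],[[0.046,0.029,0],[0,0,0.248],1],[[0.07,0.0435,0],[0,0,0.372],1],[[0.093,0.058,0],[0,0,0.496],1],[[0.116,0.0725,0],[0,0,0.62],1]]'
python3 -m jog '[[[0.023,0.0145,-0.01],[0,0,0.124],1],[[0.046,0.029,-0.02],[0,0,0.248],1],[[0.07,0.0435,-0.03],[0,0,0.372],1],[[0.093,0.058,-0.05],[0,0,0.496],1],[[0.116,0.0725,-0.07],[0,0,0.62],1]]'
python3 - <<'E'
from bench import r,vision
import cv2,numpy as np
from scipy.spatial.transform import Rotation as R
for n in("side","top"):
    cv2.imwrite(f"pics/{n}1.png",vision.snapshot(n)[:,:,::-1])
s=r.sense();M=R.from_euler('xyz',s["tcp_rot"],degrees=True).as_matrix()
print(s["time"],s["tool_pos"],s["joint_pos"],"tilt",M[2,0],"jaw",np.degrees(np.arctan2(M[1,2],M[0,2])),s["ft_force"])
E
```

```text
time: 1.35
tool_pos: [503.8, -361.3, 298.7]
tcp_rot: [111.1, 89.9, 140.8]
ft_force: [0.3, -1.0, -0.3]
finger_gap: 85.5
time: 1.77
tool_pos: [620.2, -289.1, 228.9]
tcp_rot: [-95.8, 89.9, -30.6]
ft_force: [-0.1, -1.0, -1.1]
finger_gap: 85.1
1.8667 [ 619.48273348 -285.60391693  222.90608451] [-2.90975519e+01  2.10463037e+01  7.11626249e+01  7.94504501e-02
  8.82693317e+01 -9.44573037e+01] tilt -0.9999642019211155 jaw 65.35654314187596 [-2.2815281   0.19070065 -0.98571104]
```

View pics/side1.png

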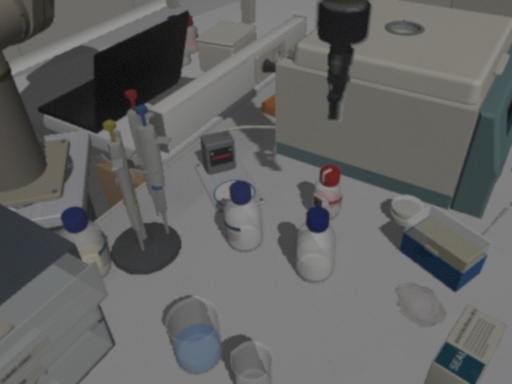

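View pics/top1.png

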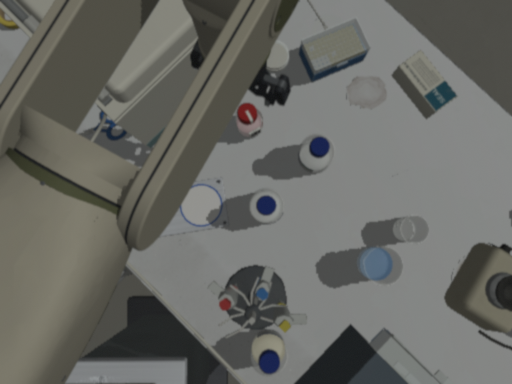

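```bash
python3 -m jog '[[[0,0,-0.03],[0,0,0],1],[[0,0,-0.06],[0,0,0],1],[[0,0,-0.085],[0,0,0],1],[[0,0,-0.1],[0,0,0],1],[[0,0,-0.1],[0,0,0],1]]'
python3 - <<'E'
from bench import r,vision
import cv2,numpy as np
from scipy.spatial.transform import Rotation as R
o=[]
for n,(x,y) in(("side",(290,100)),("top",(215,60))):
    i=vision.snapshot(n)[:,:,::-1]; o.append(cv2.resize(i[y:y+120,x:x+80],None,fx=5,fy=5,interpolation=cv2.INTER_CUBIC))
cv2.imwrite("pics/a2.png",np.hstack(o))
s=r.sense();M=R.from_euler('xyz',s["tcp_rot"],degrees=True).as_matrix()
print(s["time"],s["tool_pos"],"tilt",M[2,0],"jaw",np.degrees(np.arctan2(M[1,2],M[0,2])),s["ft_force"])
E
```

```text
time: 2.28
tool_pos: [616.0, -288.9, 124.3]
tcp_rot: [87.1, 89.5, 151.8]
ft_force: [-0.9, -0.2, -0.4]
finger_gap: 85.4
2.3833 [ 618.63541811 -290.19483263  129.69305513] tilt -0.999999858786324 jaw 64.81267895693661 [ 0.55751604 -0.52363863  0.4637233 ]
```

View pics/a2.png

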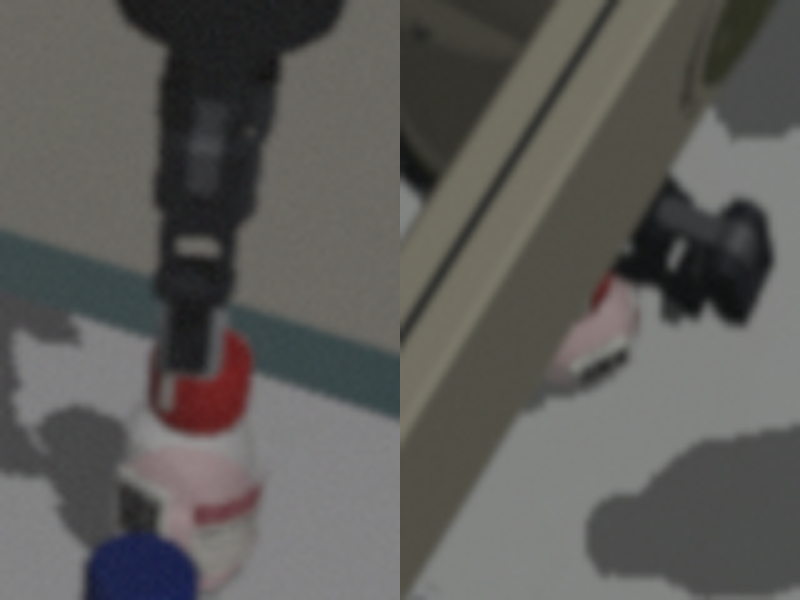

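```bash
python3 - <<'E'
from h import *
import numpy as np
k=lambda u:((u[0]-290+.5)*5,(u[1]-100+.5)*5)
for r_,z in((-44,124),(-44,135),(44,135)):
    print(k(proj("side",(618.9+r_*np.cos(np.radians(65)),-289.9+r_*np.sin(np.radians(65)),z))))
print("cap",k(proj("side",(619,-290,103))))
E
```

```text
(np.float64(192.3551056809589), np.float64(383.0369042789195))
(np.float64(194.56080567760182), np.float64(357.41530033650093))
(np.float64(216.30220744528344), np.float64(215.5413810343137))
cap (np.float64(199.8920190754106), np.float64(355.9196586392554))
```

```bash
python3 -m jog '[[[0,0,-0.02],[0,0,0],1],[[0,0,-0.036],[0,0,0],1],[[0,0,-0.045],[0,0,0],1],[[0,0,-0.045],[0,0,0],1],[[0,0,-0.045],[0,0,0],0.2]]'
python3 -m jog '[[[0,0,0],[0,0,0],-0.2],[[0,0,0],[0,0,0],-0.5],[[0,0,0],[0,0,0],-1],[[0,0,0],[0,0,0],-1],[[0,0,0],[0,0,0],-1]]' 50
python3 -m jog '[[[0,0,0],[0,0,0],-1],[[0,0,0],[0,0,0],-1],[[0,0,0],[0,0,0],-1]]'
```

```text
time: 2.8
tool_pos: [619.4, -290.3, 85.6]
tcp_rot: [-95.8, 89.9, -31.0]
ft_force: [-0.4, -0.3, -0.0]
finger_gap: 75.6
time: 3.22
tool_pos: [619.8, -290.4, 86.3]
tcp_rot: [-96.7, 89.9, -31.8]
ft_force: [-1.3, 0.3, 6.3]
finger_gap: 36.3
time: 3.47
tool_pos: [619.8, -290.4, 86.2]
tcp_rot: [-96.6, 89.9, -31.8]
ft_force: [-1.5, 0.3, 5.6]
finger_gap: 35.7
```

```bash
python3 -m jog '[[[0,0,0.01],[0,0,0],-1],[[0,0,0.025],[0,0,0],-1],[[0,0,0.045],[0,0,0],-1],[[0,0,0.06],[0,0,0],-1],[[0,0,0.06],[0,0,0],-1]]'
python3 -m jog '[[[-0.01,0.006,0],[0,0,-0.1],-1],[[-0.02,0.012,0],[0,0,-0.21],-1],[[-0.03,0.018,0],[0,0,-0.32],-1],[[-0.04,0.024,0],[0,0,-0.43],-1],[[-0.05,0.03,0],[0,0,-0.55],-1]]'
python3 -m jog '[[[-0.01,0.006,0],[0,0,-0.11],-1],[[-0.02,0.012,0],[0,0,-0.22],-1],[[-0.03,0.018,0],[0,0,-0.33],-1],[[-0.04,0.024,0],[0,0,-0.44],-1],[[-0.05,0.03,0],[0,0,-0.55],-1]]'
python3 -m jog '[[[-0.013,0.008,0],[0,0,-0.11],-1],[[-0.026,0.016,0],[0,0,-0.22],-1],[[-0.039,0.024,0],[0,0,-0.33],-1],[[-0.052,0.032,0],[0,0,-0.44],-1],[[-0.064,0.039,0],[0,0,-0.55],-1]]'
python3 -m jog '[[[0,0,0],[0,0,-0.11],-1],[[0,0,0],[0,0,-0.209],-1],[[0,0,0],[0,0,-0.209],-1],[[0,0,0],[0,0,-0.209],-1]]'
python3 - <<'E'
from bench import r,vision
import cv2,numpy as np
from scipy.spatial.transform import Rotation as R
o=[]
for n,(x,y) in(("side",(180,60)),("top",(120,120))):
    i=vision.snapshot(n)[:,:,::-1];cv2.imwrite(f"pics/{n}3.png",i); o.append(cv2.resize(i[y:y+140,x:x+100],None,fx=4,fy=4,interpolation=cv2.INTER_CUBIC))
cv2.imwrite("pics/a3.png",np.hstack(o))
s=r.sense();M=R.from_euler('xyz',s["tcp_rot"],degrees=True).as_matrix()
print(s["time"],s["tool_pos"],"tilt",M[2,0],"jaw",np.degrees(np.arctan2(M[1,2],M[0,2])),s["ft_force"],s["finger_gap"],s["joint_pos"])
E
```

```text
time: 3.88
tool_pos: [621.4, -291.3, 150.5]
tcp_rot: [-94.2, 89.5, -29.4]
ft_force: [1.1, -0.7, -1.1]
finger_gap: 36.0
time: 4.3
tool_pos: [568.2, -259.5, 143.9]
tcp_rot: [116.4, 90.0, 149.4]
ft_force: [-0.2, -0.2, -2.8]
finger_gap: 36.2
time: 4.72
tool_pos: [518.3, -229.5, 144.1]
tcp_rot: [158.3, 90.0, 159.8]
ft_force: [0.9, -0.4, -2.0]
finger_gap: 36.2
time: 5.13
tool_pos: [454.0, -190.3, 144.0]
tcp_rot: [170.6, 90.0, 140.6]
ft_force: [0.1, 0.5, -2.0]
finger_gap: 35.9
time: 5.47
tool_pos: [454.9, -190.9, 144.3]
tcp_rot: [15.3, 90.0, -26.1]
ft_force: [0.7, -0.1, -1.9]
finger_gap: 36.5
5.5667 [ 454.93442418 -190.93439517  144.26106392] tilt -0.9999999999895484 jaw -41.472106636146414 [-0.7955812   0.68385959 -2.68426482] 35.999020576874166 [-2.87243021e+01 -5.38625116e+00  1.08386259e+02  1.59774533e-04
  7.69997814e+01  1.27477686e+01]
```

View pics/a3.png

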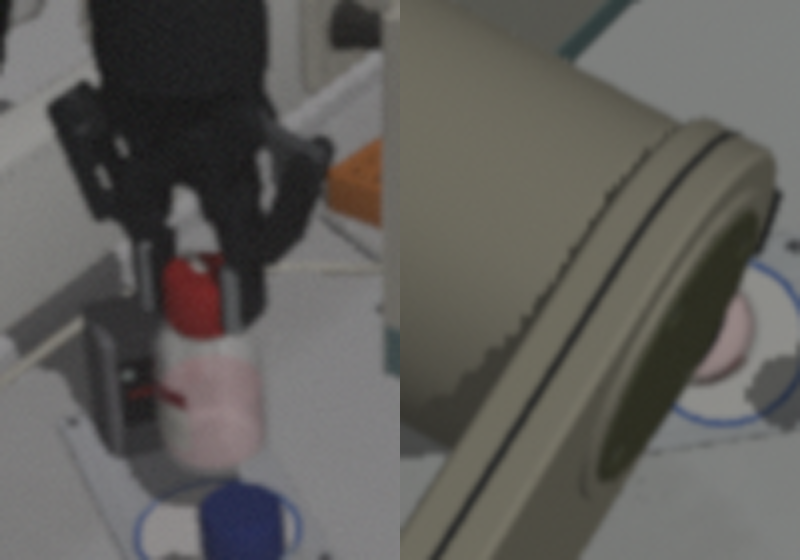

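```bash
python3 -m jog '[[[0,0,-0.02],[0,0,0],-1],[[0,0,-0.036],[0,0,0],-1],[[0,0,-0.044],[0,0,0],-1],[[0,0,-0.047],[0,0,0],-1],[[0,0,-0.047],[0,0,0],-1]]'
python3 -m jog '[[[0,0,-0.001],[0,0,0],-1],[[0,0,-0.002],[0,0,0],-1],[[0,0,-0.003],[0,0,0],-1],[[0,0,-0.004],[0,0,0],-1]]'
```

```text
time: 5.98
tool_pos: [454.4, -190.6, 96.5]
tcp_rot: [-168.8, 89.9, 149.6]
ft_force: [-0.5, 0.4, -1.2]
finger_gap: 36.0
time: 6.32
tool_pos: [455.4, -191.2, 94.0]
tcp_rot: [12.8, 89.9, -28.9]
ft_force: [0.6, -0.4, -1.9]
finger_gap: 36.3
```

```bash
python3 -m jog '[[[0,0,-0.001],[0,0,0],-1],[[0,0,-0.001],[0,0,0],-1]]'
python3 -m jog '[[[0,0,-0.001],[0,0,0],-1],[[0,0,-0.001],[0,0,0],-1]]'
python3 -m jog '[[[0,0,-0.001],[0,0,0],-1],[[0,0,-0.001],[0,0,0],-1]]'
```

```text
time: 6.48
tool_pos: [454.9, -190.9, 92.3]
tcp_rot: [6.8, 90.0, -34.9]
ft_force: [0.2, -0.2, -0.4]
finger_gap: 35.8
time: 6.65
tool_pos: [455.2, -191.0, 92.2]
tcp_rot: [19.5, 90.0, -22.2]
ft_force: [-2.6, 2.1, 4.7]
finger_gap: 36.4
time: 6.82
tool_pos: [455.5, -191.2, 92.0]
tcp_rot: [16.0, 89.9, -25.7]
ft_force: [-4.4, 1.5, 11.6]
finger_gap: 36.4
```

Contact at the expected height. Back off 2 mm of pressing, open gently, then go up.

```bash
python3 -m jog '[[[0,0,0.001],[0,0,0],-1],[[0,0,0.001],[0,0,0],-0.1],[[0,0,0.001],[0,0,0],0.1],[[0,0,0.002],[0,0,0],0.4],[[0,0,0.002],[0,0,0],0.8]]'
python3 -m jog '[[[0,0,0.002],[0,0,0],0.9],[[0,0,0.002],[0,0,0],0.9],[[0,0,0.01],[0,0,0],0.9],[[0,0,0.03],[0,0,0],0.9],[[0,0,0.06],[0,0,0],0.9]]'
python3 -m jog '[[[0,0,0.04],[0,0,0],0.9],[[0,0,0.08],[0,0,0],0.9],[[0.03,-0.0,0.11],[0,0,0],0.9],[[0.06,-0.02,0.13],[0,0,0],0.9],[[0.09,-0.05,0.13],[0,0,0],0.9]]'
python3 -m jog '[[[0.03,-0.03,0],[0,0,0],0.9],[[0.06,-0.06,0],[0,0,0],0.9],[[0.09,-0.09,0],[0,0,0],0.9],[[0.11,-0.12,0],[0,0,0],0.9],[[0.13,-0.15,0],[0,0,0],0.9]]'
python3 - <<'E'
from bench import r,vision
import cv2,numpy as np
for n in("side","top"):
    i=vision.snapshot(n)[:,:,::-1];cv2.imwrite(f"pics/{n}4.png",i)
E
```

```text
time: 7.23
tool_pos: [455.0, -191.0, 92.4]
tcp_rot: [0.6, 90.0, -41.0]
ft_force: [0.5, -0.1, -0.4]
finger_gap: 69.3
time: 7.65
tool_pos: [452.9, -189.8, 150.5]
tcp_rot: [-167.2, 89.7, 151.2]
ft_force: [0.4, 0.1, -0.2]
finger_gap: 81.1
time: 8.07
tool_pos: [547.9, -240.1, 290.8]
tcp_rot: [17.4, 89.3, -24.1]
ft_force: [0.5, -0.2, 1.8]
finger_gap: 81.1
time: 8.48
tool_pos: [675.3, -391.4, 282.2]
tcp_rot: [53.0, 90.0, 11.4]
ft_force: [0.8, -0.3, 1.1]
finger_gap: 81.4
```

View pics/side4.png

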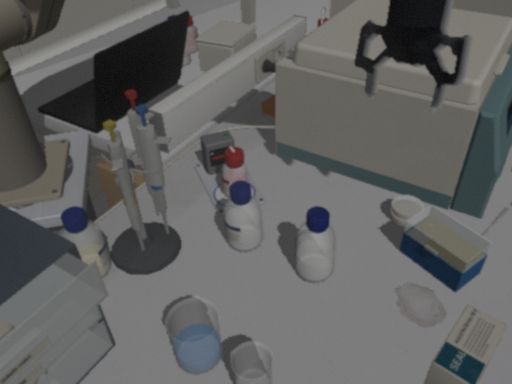

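View pics/top4.png

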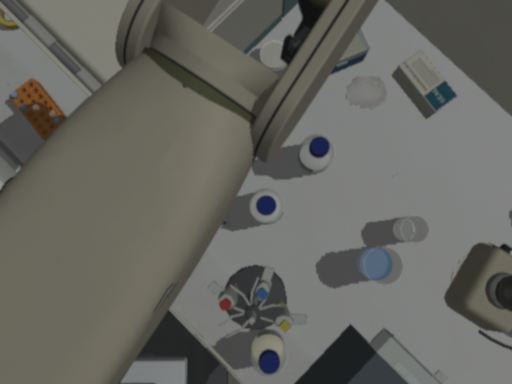

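```bash
python3 -m jog '[[[-0.025,-0.015,0.01],[0,0,0],0.9],[[-0.05,-0.03,0.02],[0,0,0],0.9],[[-0.08,-0.045,0.03],[0,0,0],0.9],[[-0.11,-0.06,0.04],[0,0,0],0.9],[[-0.14,-0.075,0.04],[0,0,0],0.9]]'
python3 -m jog '[[[-0.03,-0.015,0],[0,0,0],0.9],[[-0.06,-0.03,0],[0,0,0],0.9],[[-0.09,-0.045,0],[0,0,0],0.9],[[-0.12,-0.06,0],[0,0,0],0.9],[[-0.14,-0.075,0],[0,0,0],0.9]]'
python3 -m jog '[[[-0.03,-0.005,0],[0,0,0],0.9],[[-0.06,-0.01,0],[0,0,0],0.9],[[-0.09,-0.015,0],[0,0,0],0.9],[[-0.11,-0.02,0],[0,0,0],0.9],[[-0.11,-0.02,0],[0,0,0],0.9]]'
cat > look.py <<'E'
import sys
from bench import vision
import cv2,numpy as np
k=sys.argv[1];o=[]
for n,(x,y) in(("side",(185,120)),("top",(125,160))):
    i=vision.snapshot(n)[:,:,::-1];cv2.imwrite(f"pics/{n}{k}.png",i); o.append(cv2.resize(i[y:y+100,x:x+ (80 if n=="side" else 120)],None,fx=4,fy=4,interpolation=cv2.INTER_CUBIC))
cv2.imwrite(f"pics/a{k}.png",np.hstack(o))
E
python3 look.py 5
```

```text
time: 9.0
tool_pos: [533.3, -465.8, 326.1]
tcp_rot: [-4.1, 89.8, -45.7]
ft_force: [-0.1, -0.9, -0.0]
finger_gap: 81.0
time: 9.42
tool_pos: [391.5, -540.6, 323.7]
tcp_rot: [-50.2, 89.9, -91.9]
ft_force: [-0.6, -0.9, 0.5]
finger_gap: 81.1
time: 9.83
tool_pos: [280.2, -561.0, 323.5]
tcp_rot: [-86.0, 89.9, -127.8]
ft_force: [-0.1, 1.0, 0.1]
finger_gap: 80.9
```

View pics/a5.png

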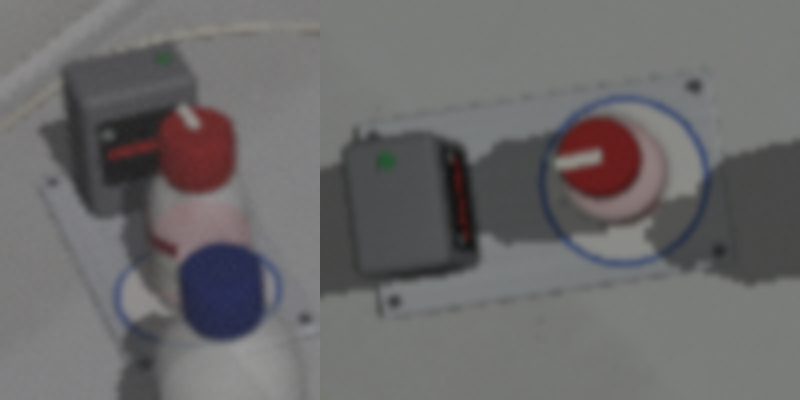

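View pics/top5.png

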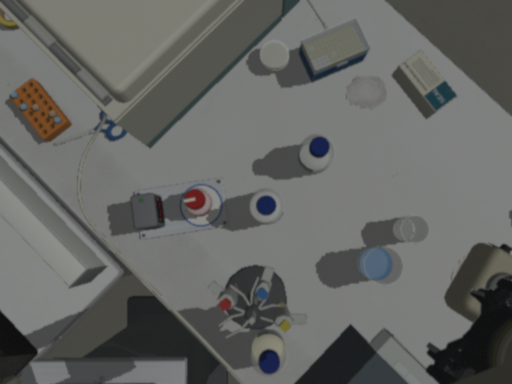

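Standing in the ring, with the line pointing at the scanner. Now I'll measure it.

```bash
python3 - <<'E'
from h import *
import cv2
i=cv2.imread("pics/top5.png").astype(int)
g=i.min(2)
print(g[196:206,180:204])
# line axis by column centroid
us=[];vs=[]
for c in range(187,194):
    w=np.clip(g[194:206,c]-32,0,None).astype(float);w[w<15]=0
    vs.append((w*np.arange(194,206)).sum()/w.sum());us.append(c)
print(np.round(vs,2))
k=np.polyfit(us,vs,1);P=[ray("top",u,np.polyval(k,u),109)[:2] for u in(187,194)];d=P[0]-P[1]
print("line angle",np.degrees(np.arctan2(d[1],d[0])))
b=cv2.imread("pics/top0.png").astype(int);h=b.min(2);us=[];vs=[]
for v in range(112,119):
    w=np.clip(h[v,242:256]-30,0,None).astype(float);w[w<10]=0
    us.append((w*np.arange(242,256)).sum()/w.sum());vs.append(v)
k=np.polyfit(vs,us,1);P=[ray("top",np.polyval(k,v),v,103)[:2] for v in(112,119)];d=P[1]-P[0]
print("initial",np.degrees(np.arctan2(d[1],d[0])))
m=(i[...,2]>i[...,1]+40);m[:, :170]=0;m[:,230:]=0;m[:170]=0;m[230:]=0
ys,xs=np.nonzero(m);print("red",xs.min(),xs.max(),ys.min(),ys.max())
for nm,th in(("a",98.7),):
    o=[]
    for n,(x,y) in(("top",(165,165)),("side",(205,135))):
        c=cv2.imread(f"pics/{n}5.png")[y:y+75,x:x+50]
        c=cv2.resize(c,None,fx=8,fy=8,interpolation=cv2.INTER_CUBIC)
        overlay(n,c,455,-191,6,98.7,(0,255,0),(x,y),8);o.append(c)
    cv2.imwrite("pics/o5.png",np.hstack(o))
E
```

```text
[[ 69  60  49  57  51  36  29  29  28  31  34  37  39  45  47  36  29  28
   28  28  28  29  28  32]
 [ 68  59  57  66  52  37  37  38  43  52  59  67  73  83  85  58  32  28
   27  30  28  28  29  29]
 [ 65  61  69  73  62  59  67  72  83  94 102 108 111 119 116  76  37  30
   28  29  28  28  30  30]
 [ 59  60  76  85  95 101 107 111 119 128 131 131 132 131 119  77  38  28
   30  30  27  27  29  29]
 [ 53  56  78  97 121 130 131 132 132 129 124 121 118 112  96  64  36  29
   28  29  29  30  29  28]
 [ 47  53  77  93 117 122 121 118 113 100  88  82  75  67  56  41  32  30
   29  29  29  29  29  28]
 [ 47  56  76  85  93  87  82  75  67  57  49  43  39  33  30  28  28  28
   29  27  28  27  28  28]
 [ 48  62  78  80  75  58  46  38  33  30  29  29  29  29  29  28  28  29
   29  28  29  29  26  31]
 [ 47  63  78  80  76  60  40  31  29  28  27  28  27  27  28  29  29  29
   27  29  28  25  27  44]
 [ 48  63  79  81  78  70  58  41  29  29  27  29  28  29  26  29  27  28
   27  28  27  27  37  66]]
[200.04 199.89 199.56 199.36 199.12 199.03 198.89]
line angle 101.01263208073874
initial -154.6417632809328
red 185 204 190 208
```

View pics/o5.png

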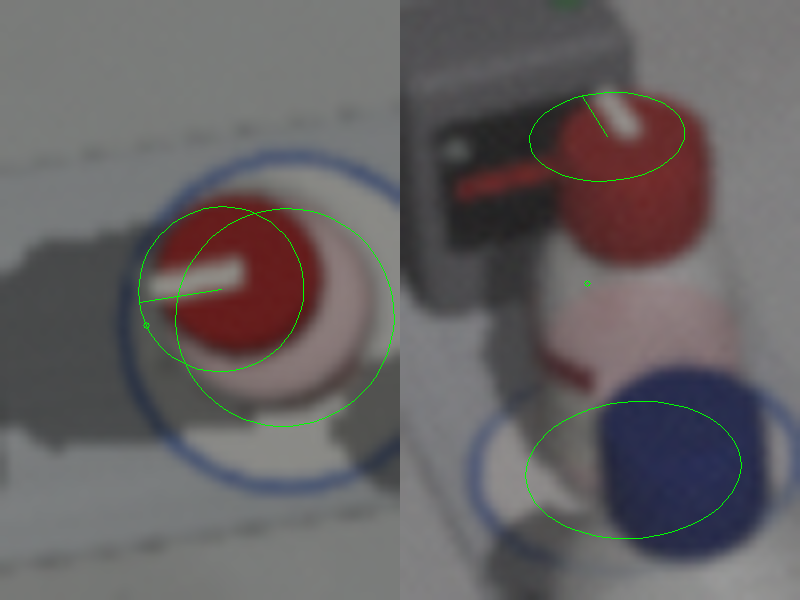

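```bash
python3 - <<'E'
from h import *
import cv2
o=[]
for n,(x,y) in(("top",(175,175)),("side",(205,135))):
    c=cv2.imread(f"pics/{n}5.png")[y:y+60,x:x+40]
    if n=="side": c=cv2.imread(f"pics/{n}5.png")[y:y+75,x:x+50];c=cv2.resize(c,(40*10,60*10),interpolation=cv2.INTER_CUBIC)
    else: c=cv2.resize(c,None,fx=10,fy=10,interpolation=cv2.INTER_CUBIC)
    o.append(np.clip((c.astype(float)/255)**0.7*400-40,0,255).astype(np.uint8))
cv2.imwrite("pics/o6.png",np.hstack(o))
o=[]
for f,(x,y),(X,Y,Z,T) in(("top5",(175,175),(459,-193,6,99)),("side5",(205,135),(459,-193,6,99))):
    n=f[:-1];c=cv2.resize(cv2.imread(f"pics/{f}.png")[y:y+60,x:x+40],None,fx=10,fy=10,interpolation=cv2.INTER_CUBIC)
    overlay(n,c,X,Y,Z,T,(0,255,0),(x,y),10);o.append(c)
cv2.imwrite("pics/o7.png",np.hstack(o))
E
```

```text
(no output)
```

View pics/o6.png

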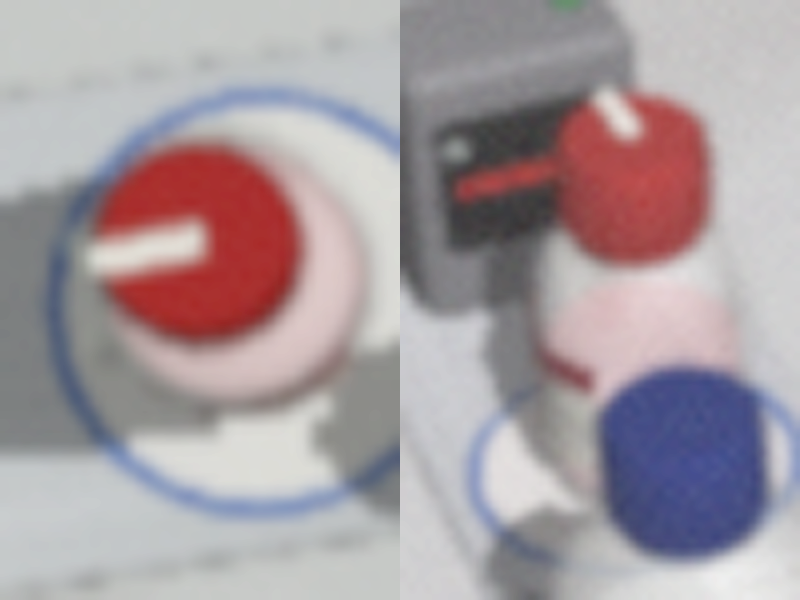

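View pics/o7.png

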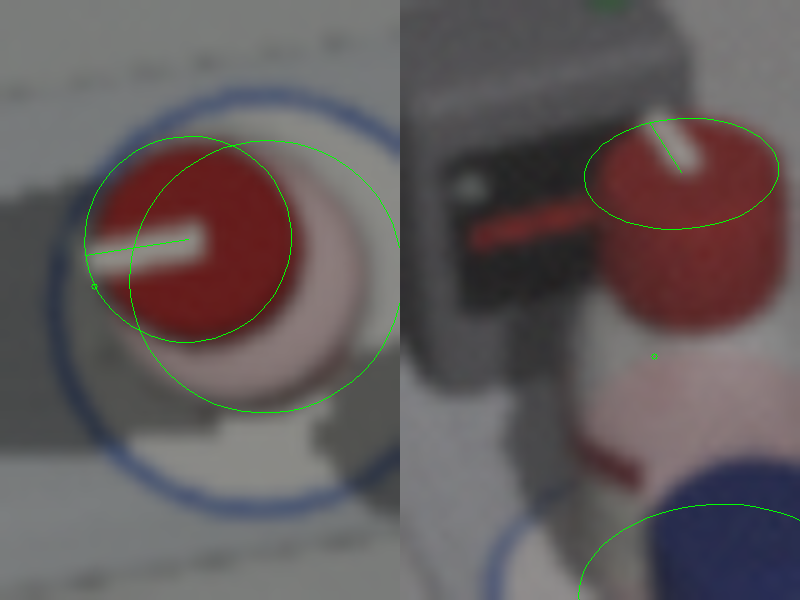

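```bash
python3 - <<'E'
from h import *
import cv2
i=cv2.imread("pics/top5.png").astype(int);j=cv2.imread("pics/top0.png").astype(int)
for v in(200,203,206,209,212):
    print(v,"now g",i[v,204:220,1].tolist()); print("   r-g",(i[v,204:220,2]-i[v,204:220,1]).tolist());print("   old",j[v,204:220,1].tolist())
print([np.round(np.array(proj("top",p)),1).tolist() for p in((459,-193,6),(459,-193,109),(459,-220.5,6),(459,-220.5,60))])
E
```

```text
200 now g [41, 78, 113, 123, 123, 119, 110, 109, 124, 133, 138, 137, 137, 138, 138, 129]
   r-g [53, 30, 19, 16, 15, 15, 13, 7, 1, 1, -1, -1, 0, -1, 0, -2]
   old [138, 137, 137, 138, 138, 138, 137, 138, 137, 138, 138, 137, 138, 137, 137, 129]
203 now g [62, 103, 121, 124, 123, 119, 109, 106, 121, 133, 136, 137, 138, 138, 138, 133]
   r-g [31, 19, 15, 15, 15, 15, 14, 8, 2, 0, 0, 0, 0, 0, 0, -1]
   old [137, 137, 138, 138, 137, 137, 138, 137, 138, 137, 138, 137, 138, 137, 137, 132]
206 now g [114, 122, 123, 121, 118, 109, 100, 108, 124, 134, 137, 137, 138, 138, 131, 105]
   r-g [16, 15, 14, 15, 15, 14, 9, 4, 1, 0, 0, 1, 0, 0, -1, -1]
   old [137, 137, 137, 137, 137, 137, 137, 138, 137, 137, 137, 138, 137, 137, 129, 103]
209 now g [120, 119, 116, 108, 92, 85, 99, 111, 117, 115, 101, 94, 93, 93, 91, 81]
   r-g [15, 15, 15, 14, 14, 11, 4, 0, 0, -1, 0, 1, 0, 0, 0, -1]
   old [137, 137, 137, 137, 138, 135, 129, 122, 116, 101, 94, 94, 93, 91, 85, 77]
212 now g [103, 88, 73, 69, 75, 82, 82, 82, 83, 83, 83, 82, 82, 82, 79, 66]
   r-g [12, 11, 13, 12, 9, 6, 2, -1, 0, -1, -1, 0, 0, 0, -1, -5]
   old [137, 137, 138, 136, 131, 111, 91, 83, 81, 82, 82, 82, 82, 82, 78, 66]
[[201.1, 202.2], [193.3, 198.4], [214.8, 202.1], [211.7, 200.2]]
```

```bash
python3 - <<'E'
from h import *
import cv2
i=cv2.imread("pics/top5.png").astype(int);j=cv2.imread("pics/top0.png").astype(int)
for v in(116,119,122,125,128):
    print(v,"L(233+)",j[v,233:243,1].tolist(),"R(255+)",j[v,255:267,1].tolist())
print([np.round(np.array(proj("top",p)),1).tolist() for p in((618.6,-289.9,0),(618.6,-289.9,103),(618.6,-317.4,0),(618.6,-262.4,0),(618.6,-317.4,70),(618.6,-262.4,70))])
for v in(203,206,209,212,214):
    print(v,"L",i[v,180:204,1].tolist())
s=cv2.imread("pics/side5.png").astype(int);s0=cv2.imread("pics/side0.png").astype(int)
E
```

```text
116 L(233+) [96, 86, 84, 87, 76, 47, 28, 29, 26, 29] R(255+) [28, 37, 66, 93, 101, 99, 95, 103, 117, 123, 123, 124]
119 L(233+) [72, 74, 79, 88, 90, 74, 47, 26, 22, 24] R(255+) [37, 68, 100, 109, 106, 107, 108, 103, 116, 122, 123, 124]
122 L(233+) [73, 73, 76, 83, 92, 100, 100, 86, 61, 38] R(255+) [98, 113, 118, 117, 111, 107, 103, 101, 116, 123, 124, 123]
125 L(233+) [73, 73, 72, 77, 89, 101, 107, 107, 106, 105] R(255+) [118, 118, 117, 115, 111, 104, 99, 101, 116, 122, 124, 124]
128 L(233+) [73, 73, 73, 73, 76, 87, 98, 102, 104, 105] R(255+) [113, 113, 119, 126, 128, 116, 111, 114, 120, 123, 124, 123]
[[249.0, 125.0], [247.2, 111.9], [262.3, 124.9], [235.7, 125.0], [262.2, 116.4], [233.5, 116.5]]
203 L [54, 66, 79, 82, 77, 60, 48, 40, 34, 32, 30, 29, 29, 29, 30, 28, 29, 29, 30, 29, 30, 29, 27, 32]
206 L [53, 67, 80, 83, 83, 80, 73, 58, 43, 32, 31, 28, 28, 29, 30, 28, 28, 29, 27, 27, 27, 37, 60, 92]
209 L [57, 60, 76, 84, 82, 78, 78, 86, 95, 98, 93, 84, 77, 67, 60, 64, 66, 72, 82, 94, 109, 115, 119, 121]
212 L [66, 54, 62, 76, 80, 80, 80, 80, 81, 82, 88, 96, 104, 108, 112, 114, 114, 115, 116, 115, 115, 115, 113, 109]
214 L [71, 62, 53, 62, 76, 80, 81, 81, 81, 78, 76, 76, 79, 83, 87, 90, 93, 95, 95, 94, 89, 83, 79, 72]
```

```bash
python3 look.py 6; python3 - <<'E'
import cv2,numpy as np
for n in("top","side"):
    a=cv2.imread(f"pics/{n}5.png").astype(int);b=cv2.imread(f"pics/{n}6.png").astype(int)
    d=abs(a-b).max(2);s=d[160:230,160:280] if n=="top" else d[130:250,190:270]
    print(n,s.max(),(s>12).sum())
from h import *
# predicted outlines for upright at candidates vs lean: blue A check (69 dia,128 tall) 
i=cv2.imread("pics/top6.png").astype(int)
m=(i[...,0]>i[...,1]+25)&(i[...,0]>i[...,2]+25)
for (x0,x1,y0,y1) in((245,285,185,230),(300,340,130,170)):
    ys,xs=np.nonzero(m[y0:y1,x0:x1]);print("cap",xs.min()+x0,xs.max()+x0,ys.min()+y0,ys.max()+y0, ray("top",(xs.min()+xs.max())/2+x0,(ys.min()+ys.max())/2+y0,128))
c=i[150:240,170:300];cv2.imwrite("pics/t7.png",np.clip(cv2.resize(c.astype(np.uint8),None,fx=6,fy=6,interpolation=cv2.INTER_CUBIC).astype(float)*1.6,0,255))
E
```

```text
top 13 1
side 7 0
cap 257 274 197 213 [ 445.21104457 -322.27131757  128.        ]
cap 311 328 138 155 [ 548.47020589 -418.80141361  128.        ][ WARN:0@0.562] global loadsave.cpp:1063 imwrite_ Unsupported depth image for selected encoder is fallbacked to CV_8U.
```

View pics/t7.png

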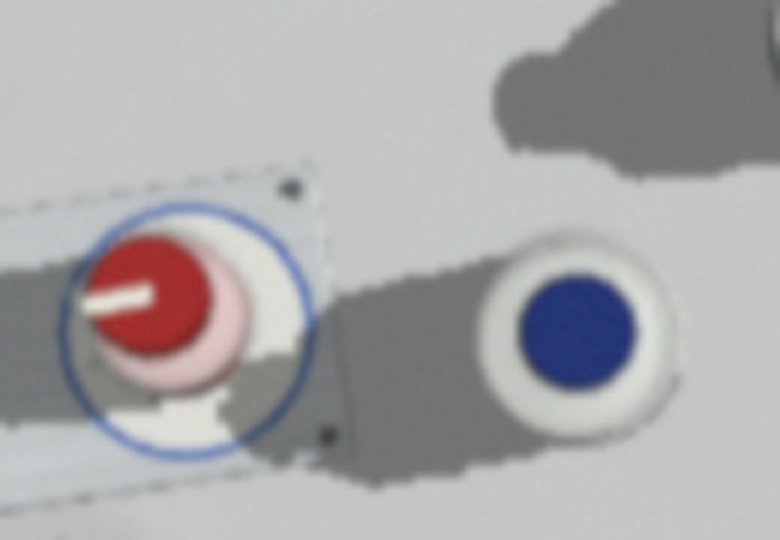

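```bash
python3 - <<'E'
from h import *
def T1(x,y): return 125+(x+.5)/4-.5, 90+(y+.5)/4-.5
print(ray("top",*T1(133,550),84),ray("top",*T1(158,545),6),ray("top",*T1(145,425),6),ray("top",*T1(117,413),84))
m,f=cam("top");T=m["world_to_cam"];print(-T[:3,:3].T@T[:3,3])
E
python3 - <<'E'
import cv2,numpy as np
c=cv2.imread("pics/top6.png")[195:240,130:175]
d=cv2.imread("pics/side6.png")[140:220,195:265]
cv2.imwrite("pics/t8.png",np.hstack([np.clip(1.6*cv2.resize(q,(400,w),interpolation=cv2.INTER_CUBIC).astype(float),0,255).astype(np.uint8) for q,w in((c,457),(d,457))]))
E
```

```text
[ 408.46544923 -124.68551873   84.        ] [ 411.84121946 -119.22377915    6.        ] [ 472.22763218 -111.68113581    6.        ] [ 471.59557296 -116.17434557   84.        ]
[ 398.04713024 -318.64890738  927.33269393]
```

View pics/t8.png

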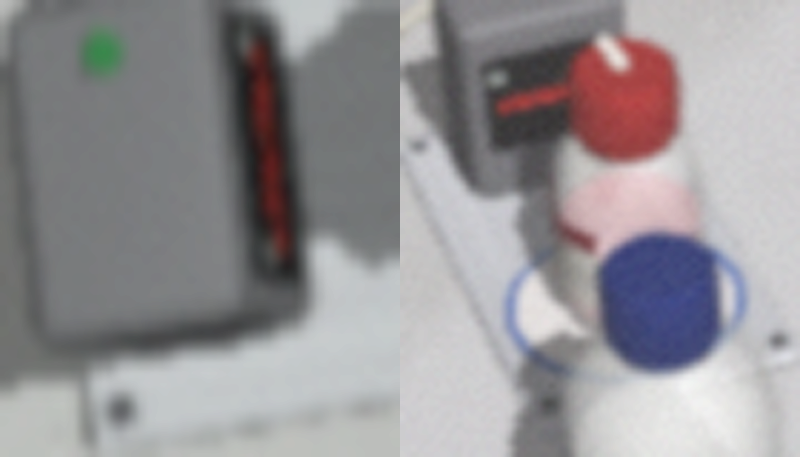

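```bash
python3 - <<'E'
import cv2
a=cv2.imread("pics/top0.png").astype(int);b=cv2.imread("pics/top6.png").astype(int);d=abs(a-b).max(2)
print("bystander diff",(d[186:226,247:284]>15).sum(),(d[130:174,297:335]>15).sum())
from bench import order,r
s=r.sense();print(s["time"],s["tool_pos"],s["ft_force"])
print(order.hand_in())
E
```

```text
bystander diff 52 1
10.0333 [ 284.990382   -559.79391295  322.77510908] [0.62383166 0.09849403 0.19228162]
the job is handed in; nothing more can be done
None
```

The red-capped bottle is standing inside the blue ring, released, with its label turned to the scanner window. The arm is clear of everything, and I handed in at about 10 s. I gripped it by the cap, lifted it 60 mm, turned it 106.5° clockwise and set it down on contact at the expected height.

**Last checks:**
- **Facing:** the white line reads about 101° and the station's axis about 98.7°. That is roughly 2° off square, and I left it rather than risk a second grasp.
- **Position:** the bottle is fully inside the ring, about 4–5 mm off centre by the top view. Two pictures taken one after the other showed no movement.
- **Bystanders:** the green- and blue-label bottles look unmoved. I can't tell from these pictures which is which. For the bottle beside the station, its cap position agrees to about 1 mm. The picture comparison still showed 52 changed pixels around that bottle. I did not trace them; a changed shadow is my guess. The other bottle showed 1 changed pixel.

**Disagreements:**
- **Turn needed:** I measured about 107° before the turn, more than the 30–95° stated. I followed the pictures, and the final view agrees with them.
- **Apparent lean:** the top camera suggested about 4° of lean at the station. The fixed scanner head shows a similar shift, so I put it down to calibration; the side view shows no obvious lean.

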